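# Close up the top course of a carving block

## Task

The top course of this carving block is being laid dry: with your fingertips, gently push the loose block with the red crayon cross into its place, its front face (the one towards the robot) flush with the front of the glued block next to it and its side snug and square against that glued block. Only push it, never grasp, lift or tip it. Leave the broken offcut, the crayon, the tools and the carvings where they lie.

Things in the scene. Friction and masses are not known exactly. Their poses are not given: they have to be found in the camera images.
- marked: The block to push: loose, white, red crayon cross on top; 150 deep (x), 120 wide (y), 50 mm high; about 0.5 kg, slides at 2 to 6 N. Origin: centre of underside, z up; front face (to the robot) at x = -75 mm, sides y = +-60 mm. Starts up to 6 degrees askew, 18 to 38 mm too far forward (-x), 40 to 80 mm short of the glued block, with 50 mm or more free on its other side.
- glued: Glued block, fixed, white, unmarked, on a thin grey mortar line; 150 deep (x), 120 wide (y), 53 mm high. Stands left or right of the marked block. Origin: centre of underside, z up; front face (to the robot) at x = -75 mm, sides y = +-60 mm. With the marked block in place the two have the same axes and their origins lie 120 mm apart along y, level in x.
- course: Bottom course, fixed: two big grey-white blocks, darker than the top ones, in a row, together 250 deep (x), 500 wide (y), 100 mm high; the other blocks stand on its top at z = 100 mm. Origin: centre of underside, z up; its front (x = -125 mm) faces the robot and is flush with the glued block's front; same axes as the glued block.
- offcut: Loose broken offcut of white aerated concrete on the bottom course, on the opposite side of the marked block from the glued one; about 110 (x) by 60 (y) by 45 mm high; origin under its middle. To be left alone.
- crayon: Red wax marking crayon, 110 x 14 x 14 mm, lying on the bottom course behind the blocks (beyond them from the robot); origin under its middle, long axis x. Leave alone.
- rasp: Red hand rasp with arched handle lying on the table, 150 x 42 x 63 mm; origin under its middle, long axis x. Leave alone.
- brush: Wire brush with wooden handle lying on the table, 270 x 30 x 50 mm; origin under the neck between handle (to -x) and bristles (to +x). Leave alone.
- pincers: Dark steel pincers with red grips lying on the table, 190 x 65 x 20 mm; origin under the rivet, grips to -x. Leave alone.
- foot: Carved white foot lying on the table, 290 x 85 x 90 mm; origin under its middle, toes to +x. Leave alone.
- ball: Carved white ball with a flat underside, 110 mm across, 102 mm high; origin at the centre of its underside. Leave alone.
- mallet: Rubber mallet lying on the table, 250 mm long, head 85 x 56 mm; origin under the middle of the handle, head to +x. Leave alone.

How it is judged:
At the end, for the whole second after the job is handed in: The marked block's front is flush with the glued block's within 5 mm at its middle, the joint between them is closed to within 5 mm, the block is square to the glued one within 0.05 rad (3 degrees), lies flat on the course and is at rest (x of marked in the frame of glued between -0.005 and 0.005 m and y of marked in the frame of glued between -0.125 and 0.125 m and angle between the x axis of marked and the x axis of glued, either way round below 0.05 rad and angle between marked's own z axis and vertical below 0.03 rad and linear speed of marked below 0.01 m/s); the robot touches nothing.
It fails at once if the marked block is lifted more than 8 mm off the course tipped (over 0.12 rad) or pushed off the course (z of marked in the frame of course above 0.108 m or z of marked in the frame of course below 0.09 m or angle between marked's own z axis and vertical above 0.12 rad).
It fails at once if the marked block is pushed with more than 30 N (contact force between the fingers and marked above 30 N).
It fails at once if the offcut, a tool or a carving is moved more than 10 mm (distance of any of offcut, crayon, rasp, brush, pincers, foot, ball, mallet from where it was at the start of the episode above 0.01 m).
It also fails if it takes over 64 s, if anything falls off the work surface, if the arm or the gripper's body presses on something with over 40 N, if the wrist force passes 120 N, or if a joint passes its speed limit or range.

## Robot

A 6-joint arm with a two-finger parallel gripper is mounted at the origin on the work surface. World frame = base frame: x ahead of the robot, y to its left, z up, the work surface at z = 0. Lengths are in m, angles in rad, forces in N, time in s.
With the tool pointing down it reaches from about 0.25 to 0.775 m from the base axis. Payload 4 kg.
Tool frame: the origin (TCP) lies midway between the tips of the shut fingers; the grasp point (between the pads) lies 19 mm behind it; z points along the fingers, y is the line along which they close (so a half turn about z gives the same grasp; the last joint's range is limited). The gripper opens to 94 mm and grips with 3 to 60 N. Pads are 16 mm wide; open, the fingers measure 119 mm over their backs; the gripper's body (75 mm by 177 mm) begins 78 mm behind the grasp point.
Start: joints at [1.214, 0.087, 1.371, -0, 1.684, -0.103], TCP at [0.138, 0.532, 0.176] pointing down, gripper open.
Joint ranges: [-3.1, 3.1], [-0.76, 2.03], [0.27, 2.55], [-1.08, 4.22], [0.17, 2.65], [-2.57, 2.57]. Speed limits (rad/s): [2.79, 2.79, 3.14, 3.14, 3.14, 3.14].

## Interface

Orientations are given as [roll, pitch, yaw] about the fixed x, y, z axes, in that order (R = Rz(yaw) Ry(pitch) Rx(roll)).
In Python, from bench import get_obs, snapshot, close_job gives the robot as it stands. The module is installed in compiled form; this text tells all that it offers.
- The arm moves only by the tool drive_tool, never from a script. Its argument "commands" is a list of rows, each a list of 6 numbers: the shift along the tool's x, y, z in units of 0.04 m (1.0 is 0.04 m), then the turn, a rotation vector about the tool's x, y, z in units of 0.1 rad (1.0 is 0.1 rad). In form: [[dx, dy, dz, wx, wy, wz], ...]. A call has 1 to 20 rows; each row shifts and turns the commanded pose from where the row before left it, along the tool's axes as they then stand; what a row does not reach is not made up. A row lasts 1/8 s, in which the tool goes at most 62.5 mm and 10.7 degrees, less where a joint would pass 70% of its speed; a pose out of reach is approached as far as the arm can. A call with a number of a shift or a turn outside -1 to 1 is refused whole. A call with a gripper value outside its range is refused whole. "gripper" is the closure, from 0 (fully open) to 1 (shut), set as the call begins (left out, the last holds). The fingers move at their own pace and stop on an object; the grip force is fixed at half the most. Time passes only in rows, so rows that do not move let the fingers close. It gives the time, the measured TCP pose, the force, the opening and the grip force at its end, in the units of the state.
- get_obs(): the state, without advancing time (a new reading comes with each control period).
- snapshot(name): name is "side" or "top" or "wrist"; returns a dict with "image" (480x640x3 uint8, blue, green, red), "range_z" (480x640 float32, m along the optical axis (not along the pixel's ray), 0 where there is no reading), "fx", "fy", "cx", "cy" (pixels), "rvec" (rotation vector, rad) and "tvec" (3), from world to camera coordinates, as OpenCV has them. Camera axes: x right, y down, z forward; pixel columns grow to the right and rows downward; lengths in m; the calibration is good to about 2 mm. The wrist camera is an equidistant fisheye: a pixel r from the principal point sees the ray r / f radians off the axis. A picture is of the moment at which its call begins.
- close_job(): hands the job in; it is judged then, once.
The state is a dict: "time": time; "joint_positions": joint angles; "qvel": joint speeds; "joint_torque": joint torques, N m; "tool_pos": TCP position; "ee_rot": TCP orientation; "wrist_force": force on the tool from outside, world axes, zero at the start; "wrist_torque": the same for the moment, N m; "width": finger opening in m; "finger_force": force on a finger pad.
Only numpy, scipy, OpenCV 4.12 (cv2) and the standard library are available. Lean on these libraries where they do the work, as an engineer would, in place of code of your own. Each camera call takes 0.05 s, during which the arm holds its last target. There are 200 camera calls.

## Working session

There is one attempt and no reset: what is moved stays moved. The work goes in short steps, Python scripts to look and compute and a tool call to move; the robot and the scene stay as the last step left them, time stands still between calls to the robot, and variables do not carry over. Pictures are saved under pics/ and viewed, at most 10 in all, crops included, and the job is handed in when it is done.

Besides the shell and the picture viewer there is one more tool, called after ">>>" in YAML: its name, and indented under it one key for each argument. drive_tool: Moves the arm, as the interface text tells. Its arguments: {"type":"object","properties":{"commands":{"type":"array"},"gripper":{"type":"number"}},"required":["commands"]}

```bash
mkdir -p pics; cat > h.py <<'E'
import numpy as np, cv2
from bench import get_obs, snapshot, close_job
def world(s, u, v, z=None):
    """pixels -> world points by the range image (z None) or by plane z"""
    R=cv2.Rodrigues(np.array(s["rvec"],float))[0]; t=np.array(s["tvec"],float).ravel()
    d=np.stack([(np.asarray(u)-s["cx"])/s["fx"],(np.asarray(v)-s["cy"])/s["fy"],np.ones(np.shape(u))],-1)
    c=-R.T@t; dw=d@R
    k=s["range_z"][np.asarray(v,int),np.asarray(u,int)] if z is None else (z-c[2])/dw[...,2]
    return c+dw*np.asarray(k)[...,None]
E
python3 - <<'E'
from h import *
import pickle
o=get_obs(); print({k:np.round(v,3) for k,v in o.items()})
for n in ("top","side"):
    s=snapshot(n); pickle.dump(s,open(n+".pkl","wb")); cv2.imwrite(f"pics/{n}0.png",s["image"])
E
```

```text
{'time': np.float64(0.0), 'joint_positions': array([ 1.214,  0.088,  1.372, -0.   ,  1.684, -0.103]), 'qvel': array([ 0.   , -0.001, -0.   ,  0.001, -0.   , -0.   ]), 'joint_torque': array([-0.0000e+00, -3.4018e+01, -3.0243e+01,  7.2000e-02,  3.3000e-02,
       -0.0000e+00]), 'tool_pos': array([0.138, 0.532, 0.175]), 'ee_rot': array([-3.139, -0.   ,  2.888]), 'wrist_force': array([ 0.001,  0.472, -0.531]), 'wrist_torque': array([-0.009, -0.031,  0.047]), 'finger_force': np.float64(0.0), 'width': np.float64(0.094)}
```

View pics/top0.png

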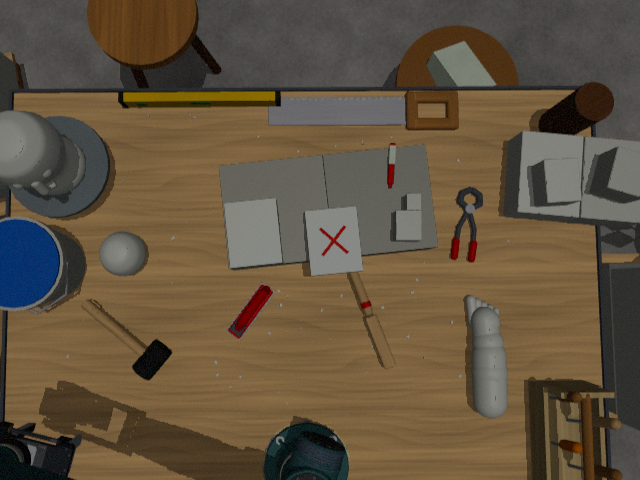

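View pics/side0.png

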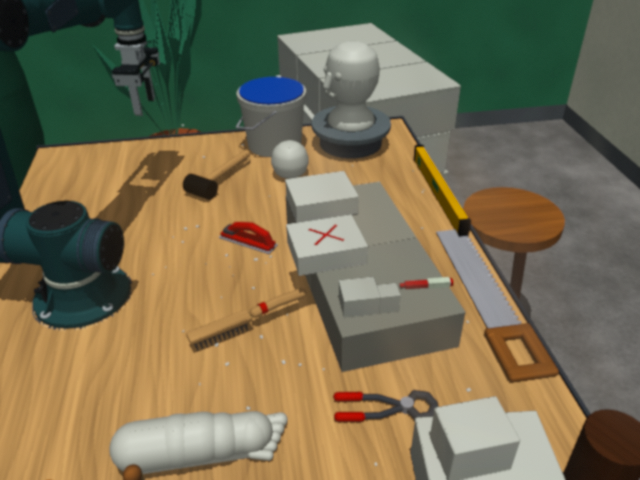

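The top view (up = +x, left = +y) shows the glued block at (254,233), the marked block at (333,240) and the offcut at (408,222). So the marked block has to move left (+y) and forward (+x). The brush lies below it at (365,310).

```bash
python3 - <<'E'
from h import *
import pickle
s=pickle.load(open("top.pkl","rb"))
v,u=np.mgrid[0:480,0:640]; P=world(s,u,v); 
def rect(m,name,z):
    c=max(cv2.findContours(m.astype(np.uint8),0,2)[0],key=cv2.contourArea)
    c=c[:,0,:]; W=world(s,c[:,0].astype(float),c[:,1].astype(float),z)[:,:2]
    (cx,cy),wh,a=cv2.minAreaRect((W*1000).astype(np.float32)); print(name,round(cx,1),round(cy,1),np.round(wh,1),round(a,2)); print(np.round(cv2.boxPoints(((cx,cy),wh,a)),0).tolist())
roi=(u>215)&(u<445)&(v>140)&(v<290)
rng=s["range_z"]; Z=P[...,2]
print("z glued",np.median(Z[215:250,240:265]),"marked",np.median(Z[220:260,315:350]),"course",np.median(Z[175:195,250:300]),"offcut",np.median(Z[215:235,400:415]))
hi=roi&(Z>.13)
rect(hi&(u<295),"glued",.153); rect(hi&(u>295)&(u<375),"marked",.15); rect(hi&(u>385)&(v>190),"offcut",.145)
rect(roi&(Z>.08),"course+",.1)
# grey value edges
print(np.unique(s["image"][240,215:380,1]).tolist()[:40])
E
```

```text
z glued 0.15261438941105365 marked 0.14949135532091562 course 0.09976241814536313 offcut 0.14416525950691794
glued 563.6 117.2 [151.8 120.4] 5.52
[[482.0, 170.0], [494.0, 50.0], [645.0, 65.0], [633.0, 184.0]]
marked 545.8 -65.8 [152.2 120. ] 5.02
[[465.0, -13.0], [475.0, -132.0], [627.0, -119.0], [616.0, 1.0]]
offcut 597.1 -240.5 [ 62.3 109.5] 88.76
[[542.0, -270.0], [651.0, -273.0], [653.0, -211.0], [543.0, -208.0]]
course+ 618.2 -57.7 [298.1 499.5] 5.67
[[445.0, 176.0], [495.0, -321.0], [791.0, -291.0], [742.0, 206.0]]
[10, 11, 16, 34, 58, 61, 66, 78, 80, 96, 97, 98, 99, 100, 101, 102, 103, 104, 105, 122, 134, 135, 136, 137, 138, 139]
```

>>> drive_tool:
  commands:
    - [0,0,-0.5,0,0,-0.88]
    - [0,0,-0.5,0,0,-0.88]
    - [0,0,-0.5,0,0,-0.88]
    - [0,0,-0.5,0,0,-0.88]
    - [-0.3,-0.8,0,0,0,0]
    - [-0.37,-0.95,0,0,0,0]
    - [-0.37,-0.95,0,0,0,0]
    - [-0.37,-0.95,0,0,0,0]
    - [-0.37,-0.95,0,0,0,0]
    - [-0.37,-0.95,0,0,0,0]
    - [-0.37,-0.95,0,0,0,0]
    - [-0.37,-0.95,0,0,0,0]
    - [-0.37,-0.95,0,0,0,0]
    - [-0.37,-0.95,0,0,0,0]
    - [-0.37,-0.95,0,0,0,0]
    - [-0.37,-0.95,0,0,0,0]
    - [-0.37,-0.95,0,0,0,0]
    - [-0.37,-0.95,0,0,0,0]
    - [-0.37,-0.95,0,0,0,0]
    - [-0.3,-0.8,0,0,0,0]
  gripper: 0.25

```text
time: 2.6
tool_pos: [0.4268, -0.0395, 0.2553]
ee_rot: [3.141, -0.001, -3.044]
wrist_force: [0.4, 0.4, 0.3]
width: 0.0706
finger_force: 0.0
```

>>> drive_tool:
  commands:
    - [-0.1,-0.48,0,0,0,0]
    - [-0.1,-0.47,0,0,0,0]
    - [0,0,0.5,0,0,0]
    - [0,0,0.7,0,0,0]
    - [0,0,0.7,0,0,0]
    - [0,0,0.7,0,0,0]
    - [0,0,0.5,0,0,0]
    - [0,0,0.3,0,0,0]
    - [0,0,0,0,0,0]
    - [0,0,0,0,0,0]

```text
time: 3.85
tool_pos: [0.439, -0.0753, 0.121]
ee_rot: [-3.141, 0.002, -3.043]
wrist_force: [-0.5, 0.3, -0.7]
width: 0.0703
finger_force: 0.0
```

>>> drive_tool:
  commands:
    - [-0.125,0,0,0,0,0]
    - [-0.125,0,0,0,0,0]
    - [-0.125,0,0,0,0,0]
    - [-0.05,0,0,0,0,0]
    - [-0.05,0,0,0,0,0]
    - [-0.05,0,0,0,0,0]
    - [-0.05,0,0,0,0,0]
    - [-0.05,0,0,0,0,0]
    - [-0.05,0,0,0,0,0]
    - [-0.05,0,0,0,0,0]

```text
time: 5.1
tool_pos: [0.4664, -0.0724, 0.1197]
ee_rot: [3.141, -0.002, -3.044]
wrist_force: [-3.8, -0.4, 0.5]
width: 0.0709
finger_force: 1.9
```

>>> drive_tool:
  commands:
    - [-0.05,0,0,0,0,0]
    - [-0.05,0,0,0,0,0]
    - [-0.05,0,0,0,0,0]
    - [-0.05,0,0,0,0,0]
    - [-0.05,0,0,0,0,0]
    - [-0.05,0,0,0,0,0]
    - [-0.05,0,0,0,0,0]
    - [-0.05,0,0,0,0,0]
    - [-0.05,0,0,0,0,0]
    - [-0.05,0,0,0,0,0]
    - [-0.05,0,0,0,0,0]
    - [-0.05,0,0,0,0,0]
    - [0,0,0,0,0,0]

```text
time: 6.72
tool_pos: [0.4912, -0.0701, 0.1207]
ee_rot: [-3.141, 0.0, -3.043]
wrist_force: [-4.1, 0.3, 5.6]
width: 0.0705
finger_force: 2.6
```

```bash
python3 - <<'E'
from h import *
o=get_obs(); print(np.round(o["tool_pos"],4))
s=snapshot("side"); t=snapshot("top"); cv2.imwrite("pics/a.png",np.hstack([cv2.resize(s["image"][160:330,230:430],None,fx=2,fy=2),cv2.resize(t["image"][160:330,200:400],None,fx=2,fy=2)]))
E
```

```text
[ 0.4912 -0.0701  0.1207]
```

View pics/a.png

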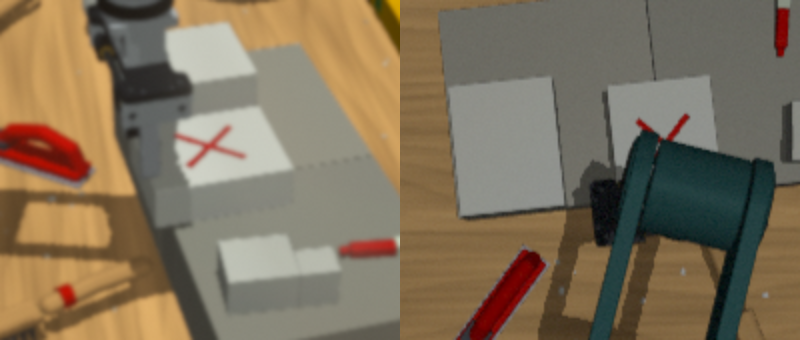

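The fingers are on the front face and the block has moved forward. In the top crop both back edges are in clear view, at about (505,82) and (660,80), so I can measure the rest from them.

```bash
cat > m.py <<'E'
from h import *
g=0.098
def back(s,u0,u1,v0,v1,z):
    """line through the back (far) edge of a block's top, sub-pixel by vertical grey step: x' , y' in the glued-axes frame (mm)"""
    im=cv2.cvtColor(s["image"],cv2.COLOR_BGR2GRAY).astype(float)
    d=np.diff(cv2.GaussianBlur(im,(0,0),.8)[v0:v1,u0:u1],axis=0).clip(0); d[d<.3*d.max()]=0
    u=np.arange(u0,u1); v=(d*(np.arange(v0,v1-1)+.5)[:,None]).sum(0)/d.sum(0)
    W=world(s,u.astype(float),v,z)[:,:2]*1000
    k,b=np.polyfit(W[:,1],W[:,0],1); r=W[:,0]-k*W[:,1]-b; ok=abs(r)<2
    k,b=np.polyfit(W[ok,1],W[ok,0],1)
    return k,b,W[ok].mean(0),r[ok].std()
E
python3 - <<'E'
from m import *
t=snapshot("top")
G=back(t,230,273,192,212,.153); M=back(t,308,352,192,212,.150)
print(G,M); y=M[2][1]
k=G[0]; off=(M[2][0]-(k*y+G[1]))*np.cos(k); print("marked back relative to glued, x' mm",off,"angles",np.arctan(-G[0]),np.arctan(-M[0]))
E
```

```text
(np.float64(-0.09573836662165247), np.float64(650.8540742187423), array([639.2594908 , 121.10696916]), np.float64(0.3853407211668751)) (np.float64(-0.09715328801386415), np.float64(633.1072572473299), array([638.81502985, -58.75017431]), np.float64(0.39707951909556344))
marked back relative to glued, x' mm -17.582800673171842 angles 0.09544745745657854 0.09684933860878439
```

>>> drive_tool:
  commands:
    - [-0.05,0,0,0,0,0]
    - [-0.05,0,0,0,0,0]
    - [-0.05,0,0,0,0,0]
    - [-0.05,0,0,0,0,0]
    - [-0.05,0,0,0,0,0]
    - [-0.05,0,0,0,0,0]
    - [0,0,0,0,0,0]

```text
time: 7.75
tool_pos: [0.503, -0.0689, 0.1208]
ee_rot: [-3.141, 0.0, -3.043]
wrist_force: [-3.7, -1.1, 5.3]
width: 0.0704
finger_force: 2.8
```

```bash
python3 - <<'E'
from m import *
import pickle
for t,a in ((pickle.load(open("top.pkl","rb")),(200,220)),(snapshot("top"),(188,208))):
    G=back(t,230,273,192,212,.153); M=back(t,310,350,*a,.150)
    y=M[2][1];k=G[0]; print(G,M,"off",(M[2][0]-(k*y+G[1]))*np.cos(k),-k,-M[0])
print(get_obs()["tool_pos"])
E
```

```text
(np.float64(-0.09610169354391064), np.float64(650.9489036534106), array([639.31033705, 121.10677943]), np.float64(0.34223960823164407)) (np.float64(-0.09109419261638545), np.float64(613.6396432944886), array([618.96705563, -58.48245851]), np.float64(0.3338463623466713)) off -37.428607102475276 0.09610169354391064 0.09109419261638545
(np.float64(-0.09501370680885322), np.float64(650.8232149192472), array([639.31640824, 121.1068073 ]), np.float64(0.3706497015773124)) (np.float64(-0.09204475936162068), np.float64(633.4858304689398), array([638.89337044, -58.74902607]), np.float64(0.4563269073124523)) off -17.432821834185624 0.09501370680885322 0.09204475936162068
[ 0.50300852 -0.06891248  0.12076172]
```

```bash
python3 - <<'E'
from h import *
s=snapshot("side"); t=snapshot("top"); print(get_obs()["wrist_force"])
cv2.imwrite("pics/b.png",np.hstack([cv2.resize(s["image"][160:330,230:430],None,fx=2,fy=2),cv2.resize(t["image"][170:270,270:370],(400,340))]))
print(t["image"][185:215,330,1].tolist())
E
```

```text
[-4.14796219 -1.12127222  5.77280333]
[104, 104, 107, 106, 108, 108, 106, 106, 106, 106, 106, 106, 106, 105, 108, 126, 147, 148, 147, 149, 147, 145, 144, 144, 146, 146, 146, 146, 146, 147]
```

View pics/b.png

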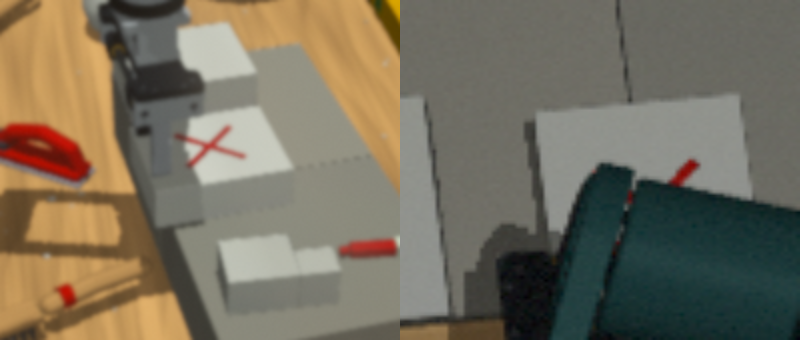

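The back edge at (640,103) in the right-hand crop has not moved since the last picture, although the hand advanced 12 mm and the wrist reads +5.6 N upward. I'll use the range data to see what the dark patch at (180,200) in the left-hand crop is.

```bash
python3 - <<'E'
from h import *
s=snapshot("side")
for v in (215,225,235,245,255,262,268):
    u=np.arange(300,376,10); W=world(s,u,np.full(u.shape,v)); print(v,[tuple((w*1000).round().astype(int).tolist()) for w in W])
o=get_obs();print(o["wrist_force"],o["wrist_torque"],o["tool_pos"])
cv2.imwrite("pics/c.png",cv2.resize(s["image"][190:290,280:400],(720,600),interpolation=cv2.INTER_CUBIC))
E
```

```text
215 [(483, -149, 263), (502, -146, 259), (521, -148, 257), (540, -150, 257), (601, 60, 105), (611, -4, 148), (632, -12, 151), (672, 52, 102)]
225 [(495, -35, 157), (505, -118, 215), (539, -32, 150), (561, -34, 148), (582, -41, 151), (603, -46, 152), (624, -48, 150), (665, 19, 97)]
235 [(491, -64, 152), (505, -119, 190), (533, -68, 149), (554, -74, 151), (575, -77, 151), (596, -77, 148), (617, -81, 148), (637, -88, 151)]
245 [(490, -65, 126), (504, -120, 166), (527, -103, 150), (548, -107, 150), (569, -109, 149), (589, -114, 150), (609, -118, 151), (631, -117, 147)]
255 [(499, 28, 23), (502, -129, 147), (523, -127, 142), (544, -126, 139), (566, -123, 134), (588, -120, 128), (609, -122, 127), (631, -121, 123)]
262 [(499, 30, 1), (502, -130, 130), (524, -125, 122), (544, -128, 122), (566, -123, 115), (587, -126, 114), (610, -122, 108), (633, -116, 100)]
268 [(496, 6, 2), (501, -131, 114), (523, -129, 110), (545, -124, 102), (567, -122, 98), (587, -129, 101), (608, -130, 99), (629, -135, 99)]
[-2.94883082 -0.17589924  4.4216784 ] [-0.0165777   0.74350279  0.07501036] [ 0.50300711 -0.0689226   0.1207671 ]
```

View pics/c.png

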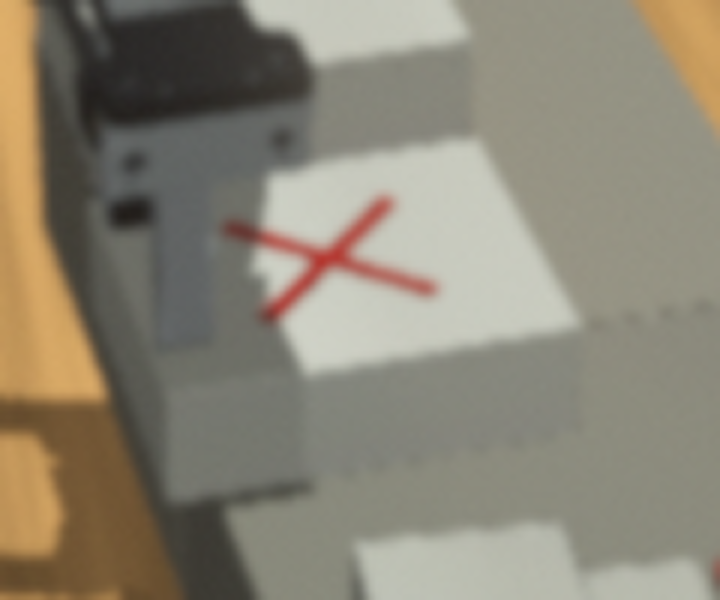

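The picture shows the near fingertip standing on the block's top at (185,345), with the front edge at (165,400). With the fingers part open, the tips sit about 30 mm above the TCP, so they slid over the top edge. I'll lift, back off and come down lower.

>>> drive_tool:
  commands:
    - [0,0,-0.25,0,0,0]
    - [0,0,-0.5,0,0,0]
    - [0.3,0,0,0,0,0]
    - [0.4,0,0,0,0,0]
    - [0.3,0,0,0,0,0]
    - [0,0,0.5,0,0,0]
    - [0,0,0.5,0,0,0]
    - [0,0,0.5,0,0,0]
    - [0,0,0,0,0,0]
    - [0,0,0,0,0,0]

```text
time: 9.2
tool_pos: [0.4632, -0.0728, 0.0905]
ee_rot: [-3.141, 0.001, -3.044]
wrist_force: [-0.6, -0.2, -0.3]
width: 0.0703
finger_force: 0.0
```

```bash
python3 - <<'E'
from m import *
o=get_obs();print(o["wrist_force"],o["tool_pos"],o["width"])
s=snapshot("side")
cv2.imwrite("pics/d.png",cv2.resize(s["image"][190:290,280:400],(720,600),interpolation=cv2.INTER_CUBIC))
for u in range(296,314,4):
    v=np.arange(215,275,6); W=world(s,np.full(v.shape,u),v); print(u,[tuple((w*1000).round().astype(int).tolist()) for w in W])
E
```

```text
[-0.64729206 -0.21056154 -0.30180196] [ 0.46317644 -0.07276153  0.09052798] 0.07030973304265495
296 [(475, -145, 261), (473, -162, 259), (473, -157, 242), (473, -153, 224), (476, -120, 185), (476, -119, 169), (475, -116, 151), (475, -117, 137), (489, 30, -1), (486, 5, 1)]
300 [(483, -142, 258), (481, -158, 255), (481, -159, 242), (481, -153, 223), (490, -67, 143), (490, -65, 126), (490, -60, 106), (499, 30, 16), (498, 26, 0), (496, 8, -3)]
304 [(490, -148, 262), (488, -161, 257), (489, -150, 234), (489, -151, 221), (497, -77, 150), (495, -95, 148), (493, -104, 139), (493, -100, 120), (503, -15, 33), (503, -16, 16)]
308 [(498, -148, 261), (496, -158, 254), (497, -151, 235), (496, -153, 221), (506, -76, 148), (503, -100, 151), (500, -118, 149), (498, -129, 142), (497, -132, 129), (498, -129, 110)]
312 [(533, 49, 121), (505, -152, 248), (521, -35, 149), (518, -56, 148), (514, -81, 151), (511, -99, 149), (508, -123, 152), (506, -132, 144), (506, -130, 126), (506, -131, 111)]
```

View pics/d.png

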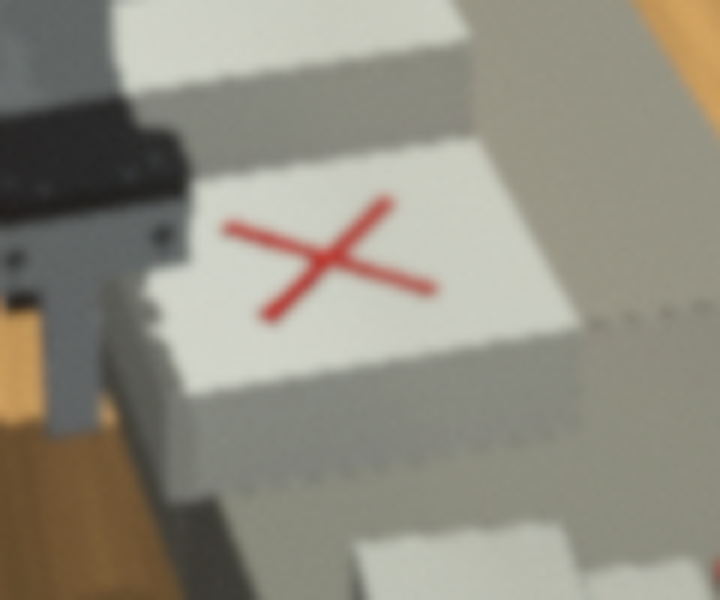

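The near fingertip, at (75,435), now hangs clear of the front face at z ≈ 0.12 and about 20 mm in front of it. That height suits pushing.

>>> drive_tool:
  commands:
    - [-0.1,0,0,0,0,0]
    - [-0.1,0,0,0,0,0]
    - [-0.1,0,0,0,0,0]
    - [-0.05,0,0,0,0,0]
    - [-0.05,0,0,0,0,0]
    - [-0.05,0,0,0,0,0]
    - [-0.05,0,0,0,0,0]
    - [-0.05,0,0,0,0,0]
    - [-0.05,0,0,0,0,0]
    - [-0.05,0,0,0,0,0]
    - [-0.05,0,0,0,0,0]
    - [0,0,0,0,0,0]

```text
time: 10.75
tool_pos: [0.4914, -0.0699, 0.0899]
ee_rot: [3.142, 0.0, -3.043]
wrist_force: [-2.5, -0.5, 1.5]
width: 0.0703
finger_force: 1.6
```

```bash
cat > x.py <<'E'
from m import *
import sys
v0,ul,ur=int(sys.argv[1]),int(sys.argv[2]),int(sys.argv[3])
t=snapshot("top"); G=back(t,230,273,192,212,.153); M=back(t,ul,ur,v0,v0+20,.150)
y=M[2][1];k=G[0]; print("off",(M[2][0]-(k*y+G[1]))*np.cos(k),"ang",-k,-M[0],"res",G[3],M[3]); o=get_obs(); print(o["tool_pos"],o["wrist_force"])
E
python3 x.py 188 310 350
```

```text
off -7.838452904065339 ang 0.0954352384717803 0.0976806434835085 res 0.39742957940779144 0.3766026235953975
[ 0.49136993 -0.06984957  0.08989729] [-2.76036293 -0.13448408  0.4705173 ]
```

Now at −7.8 mm and square to 0.002 rad. Another 8 mm to go.

>>> drive_tool:
  commands:
    - [-0.05,0,0,0,0,0]
    - [-0.05,0,0,0,0,0]
    - [-0.05,0,0,0,0,0]
    - [-0.05,0,0,0,0,0]
    - [0,0,0,0,0,0]
    - [0,0,0,0,0,0]

```text
time: 11.55
tool_pos: [0.4994, -0.069, 0.0899]
ee_rot: [3.141, 0.001, -3.043]
wrist_force: [-0.8, 0.4, 0.2]
width: 0.0703
finger_force: 0.9
```

```bash
python3 x.py 184 310 345
```

```text
off 0.4548668748088025 ang 0.09426577975181183 0.09750204890076579 res 0.39242932452664436 0.3010553482437275
[ 0.49947125 -0.06903109  0.08989604] [-1.86072886 -0.74248689 -0.54860412]
```

Flush to within 0.5 mm. Next I back off, lift, turn the hand a quarter turn and go to the free side.

>>> drive_tool:
  commands:
    - [0.2,0,0,0,0,0]
    - [0.4,0,0,0,0,0]
    - [0.4,0,0,0,0,0]
    - [0,0,-0.65,0,0,0]
    - [0,0,-0.65,0,0,0]
    - [0,0,-0.65,0,0,0]
    - [0,0,-0.65,0,0,0.98]
    - [0,0,-0.65,0,0,0.98]
    - [0,0,0,0,0,0.98]
    - [0,0,0,0,0,0.98]
    - [0,0,0,0,0,0.98]
    - [0,0,0,0,0,0.98]
    - [0,0,0,0,0,0.98]
    - [0,0,0,0,0,0.98]
    - [0,0,0,0,0,0.98]
    - [0,0,0,0,0,0.98]
    - [0,0,0,0,0,0.98]
    - [0,0,0,0,0,0.98]
    - [0,0,0,0,0,0.98]
    - [0,0,0,0,0,0.98]

```text
time: 14.1
tool_pos: [0.4584, -0.0731, 0.2201]
ee_rot: [3.141, 0.0, 1.864]
wrist_force: [0.6, -0.2, -0.4]
width: 0.0703
finger_force: 0.0
```

>>> drive_tool:
  commands:
    - [0,0,0,0,0,0.98]
    - [0,0,0,0,0,1.0]
    - [-0.55,0.76,0,0,0,0]
    - [-0.56,0.77,0,0,0,0]
    - [-0.56,0.77,0,0,0,0]
    - [-0.56,0.77,0,0,0,0]
    - [0,0,0,0,0,0]
    - [0,0,0,0,0,0]

```text
time: 15.1
tool_pos: [0.5893, -0.1494, 0.2201]
ee_rot: [-3.141, -0.001, 1.67]
wrist_force: [-0.8, 0.0, 1.0]
width: 0.0699
finger_force: 0.0
```

```bash
python3 - <<'E'
from h import *
s=snapshot("side"); o=get_obs(); print(np.round(o["joint_positions"],2), o["wrist_force"])
cv2.imwrite("pics/e.png",s["image"])
v,u=np.mgrid[240:345,300:420]; W=world(s,u,v).reshape(-1,3)*1000
f=W[(abs(W[:,2]-130)<8)&(W[:,0]>520)&(W[:,0]<660)]; print("side face y' fit",np.polyfit(f[(f[:,1]>-140)&(f[:,1]<-100)][:,0],f[(f[:,1]>-140)&(f[:,1]<-100)][:,1],1), "offcut y max at z130", np.percentile(f[f[:,1]<-170][:,1],98))
E
```

```text
[-0.34  0.21  1.14  0.    1.79 -0.44] [-0.32714794 -0.1431183  -0.08523278]
side face y' fit [ 1.01090563e-01 -1.81590999e+02] offcut y max at z130 -227.6431956595004
```

View pics/e.png

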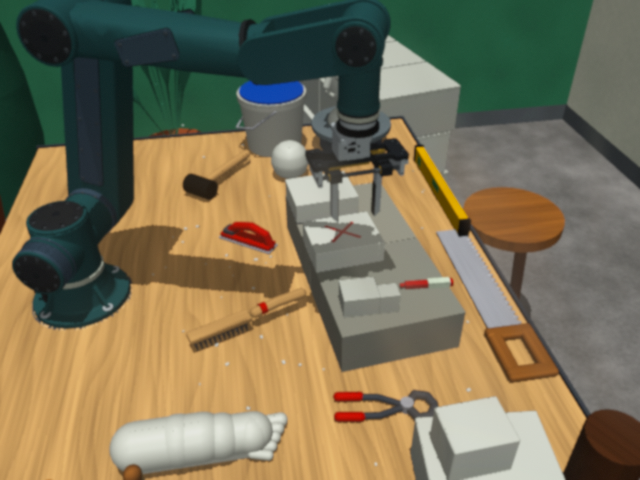

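The hand is above the gap, with its fingers at about (335,195) and (376,190). The block's side is at y ≈ −0.122 and the offcut starts at about −0.21, so there is room to descend and push towards the glued block.

>>> drive_tool:
  commands:
    - [0,0,0.5,0,0,0]
    - [0,0,0.7,0,0,0]
    - [0,0,0.7,0,0,0]
    - [0,0,0.7,0,0,0]
    - [0,0,0.4,0,0,0]
    - [0,0,0.25,0,0,0]
    - [0,0,0,0,0,0]
    - [0.1,0,0,0,0,0]
    - [0.1,0,0,0,0,0]
    - [0.1,0,0,0,0,0]
    - [0.05,0,0,0,0,0]
    - [0.05,0,0,0,0,0]
    - [0.05,0,0,0,0,0]
    - [0.05,0,0,0,0,0]
    - [0.05,0,0,0,0,0]
    - [0.05,0,0,0,0,0]

```text
time: 17.15
tool_pos: [0.5878, -0.1262, 0.09]
ee_rot: [3.142, 0.001, 1.669]
wrist_force: [0.6, -3.4, -0.5]
width: 0.0705
finger_force: 1.5
```

>>> drive_tool:
  commands:
    - [0.06,0,0,0,0,0]
    - [0.06,0,0,0,0,0]
    - [0.06,0,0,0,0,0]
    - [0.06,0,0,0,0,0]
    - [0.06,0,0,0,0,0]
    - [0.06,0,0,0,0,0]
    - [0.06,0,0,0,0,0]
    - [0.06,0,0,0,0,0]
    - [0.06,0,0,0,0,0]
    - [0.06,0,0,0,0,0]
    - [0.06,0,0,0,0,0]
    - [0.06,0,0,0,0,0]
    - [0.06,0,0,0,0,0]
    - [0.06,0,0,0,0,0]
    - [0.06,0,0,0,0,0]
    - [0.06,0,0,0,0,0]
    - [0.06,0,0,0,0,0]
    - [0.06,0,0,0,0,0]

```text
time: 19.4
tool_pos: [0.5836, -0.0827, 0.09]
ee_rot: [3.141, 0.0, 1.67]
wrist_force: [-0.3, -4.8, -0.4]
width: 0.0705
finger_force: 1.9
```

```bash
python3 - <<'E'
from h import *
t=snapshot("top"); o=get_obs(); print(o["tool_pos"],o["wrist_force"])
cv2.imwrite("pics/f.png",cv2.resize(t["image"][180:290,210:370],(800,550),interpolation=cv2.INTER_CUBIC))
E
```

```text
[ 0.58352646 -0.08221443  0.08997052] [-0.43593886 -2.40732274  1.05002919]
```

View pics/f.png

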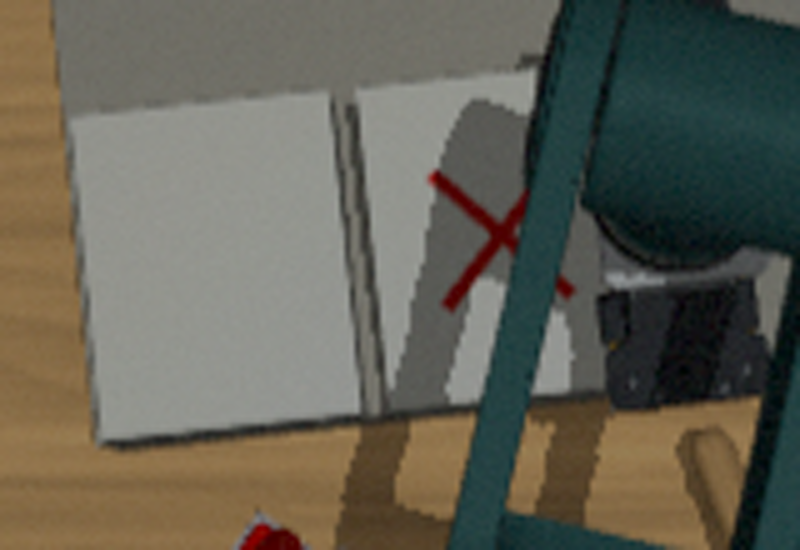

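The joint is still open by about 25 px in this crop (x 332–357, roughly 11 mm). It is parallel, and the fronts look level. I'll push slowly from here and watch the force.

>>> drive_tool:
  commands:
    - [0.04,0,0,0,0,0]
    - [0.04,0,0,0,0,0]
    - [0.04,0,0,0,0,0]
    - [0.04,0,0,0,0,0]
    - [0.04,0,0,0,0,0]
    - [0.025,0,0,0,0,0]
    - [0.025,0,0,0,0,0]
    - [0.025,0,0,0,0,0]

```text
time: 20.45
tool_pos: [0.5824, -0.0718, 0.0899]
ee_rot: [-3.142, -0.0, 1.67]
wrist_force: [0.6, -3.9, -0.9]
width: 0.0706
finger_force: 1.4
```

>>> drive_tool:
  commands:
    - [0.025,0,0,0,0,0]
    - [0.025,0,0,0,0,0]

```text
time: 20.7
tool_pos: [0.5823, -0.0716, 0.0899]
ee_rot: [-3.141, 0.003, 1.669]
wrist_force: [0.3, -8.3, -0.0]
width: 0.0706
finger_force: 4.4
```

The force has risen to 8 N and the hand has stopped advancing, so the joint is closed. I'll check it from above.

```bash
python3 - <<'E'
from m import *
t=snapshot("top"); o=get_obs(); print(o["tool_pos"],o["wrist_force"])
G=back(t,230,270,192,212,.153); M=back(t,282,308,186,206,.150); y=M[2][1];k=G[0]
print("off",(M[2][0]-(k*y+G[1]))*np.cos(k),-k,-M[0],M[3])
print(t["image"][220,265:300,1].tolist()); print(t["image"][250,265:300,1].tolist())
E
```

```text
[ 0.58224808 -0.07165001  0.08991514] [-0.11066222 -7.5695811   0.22810931]
off -0.5784189771112545 0.09903143609062286 0.10124973418107791 0.39136351032816485
[148, 150, 147, 147, 149, 150, 149, 148, 151, 149, 152, 147, 146, 88, 147, 148, 149, 150, 148, 150, 149, 150, 149, 149, 148, 149, 94, 90, 91, 66, 41, 2, 0, 0, 34]
[149, 148, 147, 148, 150, 149, 149, 150, 149, 148, 149, 150, 148, 150, 149, 149, 76, 147, 150, 150, 149, 94, 90, 91, 90, 91, 91, 89, 86, 89, 91, 87, 148, 150, 149]
```

Joint closed, flush to 0.6 mm and square to 0.002 rad. I'll withdraw sideways and then up.

>>> drive_tool:
  commands:
    - [-0.1,0,0,0,0,0]
    - [-0.3,0,0,0,0,0]
    - [-0.3,0,0,0,0,0]
    - [-0.1,0,0,0,0,0]
    - [0,0,-0.5,0,0,0]
    - [0,0,-0.8,0,0,0]
    - [0,0,-0.8,0,0,0]
    - [0,0,-0.8,0,0,0]
    - [0,0,-0.5,0,0,0]
    - [-0.8,0,0,0,0,0]
    - [-0.8,0,0,0,0,0]
    - [-0.8,0,0,0,0,0]
    - [-0.8,0,0,0,0,0]
    - [0,0,0,0,0,0]
    - [0,0,0,0,0,0]

```text
time: 22.62
tool_pos: [0.5981, -0.2284, 0.2258]
ee_rot: [-3.142, -0.001, 1.67]
wrist_force: [0.4, -0.1, 0.3]
width: 0.0704
finger_force: 0.0
```

```bash
python3 - <<'E'
from m import *
t=snapshot("top"); o=get_obs(); print(o["tool_pos"],o["wrist_force"],np.abs(o["qvel"]).max())
G=back(t,230,270,192,212,.153); M=back(t,285,322,186,206,.150); y=M[2][1];k=G[0]
print("off",(M[2][0]-(k*y+G[1]))*np.cos(k),-k,-M[0],M[3])
cv2.imwrite("pics/g.png",cv2.resize(t["image"][170:290,210:370],(800,600),interpolation=cv2.INTER_CUBIC))
E
```

```text
[ 0.59814399 -0.2280836   0.22609165] [0.99905703 1.05757522 0.71183845] 0.009156588633026562
off -0.40875348258807515 0.09771198172770769 0.09541559167346043 0.3777924788628273
```

View pics/g.png

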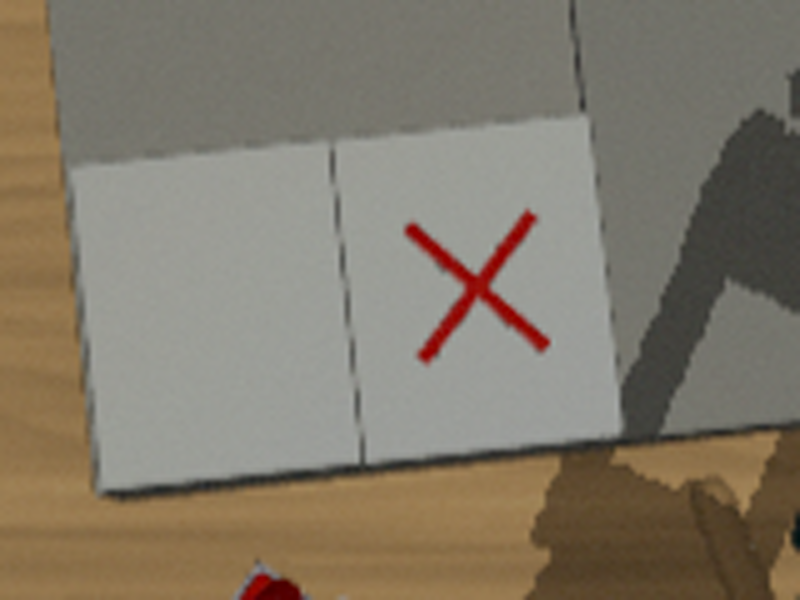

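The joint is a thin line from (333,145) to (362,463), the fronts are in line and the hand is clear. I'm handing the job in.

```bash
python3 -c "
from bench import close_job; print(close_job())"
```

```text
the job is handed in; nothing more can be done
None
```

The marked block is in place and the job is handed in: flush within about 0.5 mm, joint closed, square to about 0.002 rad and the hand clear, though on the first push the fingertips slid onto the block's top and I had to lift off and redo it lower.

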